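# Make up three axles in the V-block rack, slots up

## Robot

A 6-joint arm with a two-finger parallel gripper is mounted at the origin on the work surface. World frame = base frame: x ahead of the robot, y to its left, z up, the work surface at z = 0. Lengths are in m, angles in rad, forces in N, time in s.
With the tool pointing down it reaches from about 0.375 to 0.9 m from the base axis. Payload 3.1 kg.
Tool frame: the origin (TCP) lies at the very end of the fingers, on their centre line; the grasp point (between the pads) lies 19 mm behind it (manip.hold_point_z is the distance from the TCP to the grasp point, in m); y points along the fingers, z is the direction in which the jaws open and shut, and the axes are right-handed (so a half turn about y gives the same grasp; the last joint's range is limited). The gripper opens to 85 mm and grips with 20 to 120 N. Pads are 22 mm wide; open, the fingers measure 114 mm over their backs; the gripper's body (76 mm by 85 mm) begins 54 mm behind the grasp point. The pads swing forward as they close: fully open they stand 13 mm farther back than shut.
Start: joints at [-1.385, 0.527, 1.433, -0, 1.181, -0.178], TCP at [0.222, -0.584, 0.231] pointing down, gripper open.
Joint ranges: [-3.08, 3.08], [-0.75, 2.2], [0.22, 2.44], [-1.43, 4.57], [0, 2.65], [-2.85, 2.85]. Speed limits (rad/s): [2.79, 2.79, 3.14, 3.14, 3.14, 3.14].

## Interface

Orientations are given as a unit quaternion [x, y, z, w].
In Python, from station import manip, eyes, workorder gives the robot as it stands. The module is installed in compiled form; this text tells all that it offers.
- The arm moves only by the shell command python3 -m jog 'ROWS' [OPENING] [FORCE]. ROWS is JSON, a list of rows, each a list of 2 entries, a list of its own where there are three numbers: the shift along the tool's x, y, z in cm, then the turn about the tool's y in rad. A call has 1 to 20 rows; each row is the pose to reach, as a shift and turn from the pose commanded when the call began, along the tool's axes at that moment; what a row does not reach only later rows make up. A row lasts 1/12 s, in which the tool goes at most 41.7 mm and 7.16 degrees, less where a joint would pass 70% of its speed; a pose out of reach is approached as far as the arm can. A call with a gripper value outside its range is refused whole. OPENING is the finger opening in cm, from 0 to 8.54, set as the call begins (- or left out, the last holds). The fingers move at their own pace and stop on an object; FORCE is the grip in N (left out, the last holds). Time passes only in rows, so rows that repeat a pose let the fingers close. It gives the time, the measured TCP pose, the force and the opening at its end, in the units of the state.
- manip.sense(): the state, without advancing time (a new reading comes with each control period).
- eyes.snapshot(name): name is "side" or "top"; returns a dict with "frame" (480x640x3 uint8, red, green, blue), "vfov" (degrees; the focal length in pixels is half the picture's height over the tangent of half this angle, whatever the lens; pixels are square), "cx", "cy" (the principal point, pixels), "rvec" (rotation vector, rad) and "tvec" (3), from world to camera coordinates, as OpenCV has them. Camera axes: x right, y down, z forward; pixel columns grow to the right and rows downward; lengths in m; the calibration is good to about 2 mm. A picture is of the moment at which its call begins. There is no depth.
- workorder.sign_off(): hands the job in, once; it reports no verdict.
The state is a dict: "t": time; "q": joint angles; "qd": joint speeds; "tau": joint torques, N m; "tcp_pos": TCP position; "tool_rot": TCP orientation; "force": force on the tool from outside, world axes, zero at the start; "ft_torque": the same for the moment, N m; "finger_gap": opening from 0.0 (shut) to 1.0 (fully open).
Only numpy, scipy, OpenCV 4.12 (cv2) and the standard library are available. Lean on these libraries where they do the work, as an engineer would, in place of code of your own. Each camera call takes 0.05 s, during which the arm holds its last target. There are 200 camera calls.

## Task

Make the V-block rack hold exactly three axles for pinning: one already lies in it properly, so lay two more of the loose ones in empty places and roll each in its V's until its slot faces straight up. The slots of all three must face up at the end; leave the two spare axles lying where they are on the desk and do not disturb the other things.

Things in the scene. Friction and masses are not known exactly. Their poses are not given: they have to be found in the camera images.
- vblock: blue V-block rack fixed to the desk, base plate 290 x 50 x 8 mm with four places in a row 70 mm apart, each two yellow 90-degree V supports 8 mm wide, 24 mm either side of its centre, ending 2 mm below the axle's centre line. Between the two, fingers can straddle the axle: 40 mm free along it, 42 mm down to the plate. x along the row, z up; origin under its middle
- vee0 (a point): centre line of a seated axle at place 0 of the V-block rack, -105 mm along the rack's x, 50 mm above the desk; axes as the rack's
- vee1 (a point): centre line of a seated axle at place 1 of the V-block rack, -35 mm along the rack's x, 50 mm above the desk; axes as the rack's
- vee2 (a point): centre line of a seated axle at place 2 of the V-block rack, 35 mm along the rack's x, 50 mm above the desk; axes as the rack's
- vee3 (a point): centre line of a seated axle at place 3 of the V-block rack, 105 mm along the rack's x, 50 mm above the desk; axes as the rack's
- axle_a_slot (a point): round aluminium axle, 18 mm across, 60 mm long, 30 to 65 g, with a black slot (30 mm long, 7 mm wide) cut right through; the point is the middle of the bar; x along the bar, z along the cut, same either way round (slot faces up when z points up or down). It rolls about its length. It lies loose on the desk, its centre line 9 mm up, slot 65 to 90 degrees away from up.
- axle_b_slot (a point): round aluminium axle, 18 mm across, 60 mm long, 30 to 65 g, with a black slot (30 mm long, 7 mm wide) cut right through; the point is the middle of the bar; x along the bar, z along the cut, same either way round (slot faces up when z points up or down). It rolls about its length. It lies loose on the desk, its centre line 9 mm up, slot 65 to 90 degrees away from up.
- axle_c_slot (a point): round aluminium axle, 18 mm across, 60 mm long, 30 to 65 g, with a black slot (30 mm long, 7 mm wide) cut right through; the point is the middle of the bar; x along the bar, z along the cut, same either way round (slot faces up when z points up or down). It rolls about its length. It lies loose on the desk, its centre line 9 mm up, slot 65 to 90 degrees away from up.
- axle_d_slot (a point): round aluminium axle, 18 mm across, 60 mm long, 30 to 65 g, with a black slot (30 mm long, 7 mm wide) cut right through; the point is the middle of the bar; x along the bar, z along the cut, same either way round (slot faces up when z points up or down). It rolls about its length. It lies loose on the desk, its centre line 9 mm up, slot 65 to 90 degrees away from up.
- axle_e_slot (a point): round aluminium axle, 18 mm across, 60 mm long, 30 to 65 g, with a black slot (30 mm long, 7 mm wide) cut right through; the point is the middle of the bar; x along the bar, z along the cut, same either way round (slot faces up when z points up or down). It rolls about its length. It lies in place 1 of the rack already, slot up.
- turret: grey plastic tank turret, 100 x 80 x 48 mm with a gun barrel 85 mm long; origin under the middle of its hull; a bystander
- sprue: green plastic sprue frame, 135 x 90 x 7 mm, holding eight road wheels; origin under its middle; a bystander
- nippers: steel sprue nippers with red grips, 115 mm long, 45 mm wide, 13 mm high, lying flat; origin under the pivot; a bystander
- stick: white plastic sanding stick, 150 x 18 x 5 mm; origin under its middle; a bystander
- pinvise: squat aluminium pin vise standing upright, 26 mm across, 57 mm high with its drill; origin under its middle; a bystander
- paintjar: small paint jar with a green cap, 40 mm across, 50 mm high; origin under its middle; a bystander
Mind the look-alikes: they are no part of the job. What is shaped like the part that bears axle_d_slot but blue is not meant.

How it is judged:
At the end, for the whole second after the job is handed in: Three axles, the first and two loose ones, rest in the V's along the row (centre line 46 to 55 mm up, within 5 mm of the row's line), slots within 0.30 rad of straight up; the other two lie on the desk within 40 mm of their starts (z of axle_e_slot in the frame of vblock between 0.046 and 0.055 m and y of axle_e_slot in the frame of vblock between -0.005 and 0.005 m and x of axle_e_slot in the frame of vblock between -0.125 and 0.125 m and angle between the x axis of axle_e_slot and the x axis of vblock, either way round below 0.12 rad and angle between the z axis of axle_e_slot and the z axis of vblock, either way round below 0.3 rad and ((z of axle_a_slot in the frame of vblock between 0.046 and 0.055 m and y of axle_a_slot in the frame of vblock between -0.005 and 0.005 m and x of axle_a_slot in the frame of vblock between -0.125 and 0.125 m and angle between the x axis of each of axle_a_slot, axle_b_slot and the x axis of vblock, either way round below 0.12 rad and angle between the z axis of each of axle_a_slot, axle_b_slot and the z axis of vblock, either way round below 0.3 rad and z of axle_b_slot in the frame of vblock between 0.046 and 0.055 m and y of axle_b_slot in the frame of vblock between -0.005 and 0.005 m and x of axle_b_slot in the frame of vblock between -0.125 and 0.125 m and height (world z) of each of axle_c_slot, axle_d_slot below 0.015 m and distance of each of axle_c_slot, axle_d_slot from where it was at the start of the episode below 0.04 m) or (z of axle_a_slot in the frame of vblock between 0.046 and 0.055 m and y of axle_a_slot in the frame of vblock between -0.005 and 0.005 m and x of axle_a_slot in the frame of vblock between -0.125 and 0.125 m and angle between the x axis of each of axle_a_slot, axle_c_slot and the x axis of vblock, either way round below 0.12 rad and angle between the z axis of each of axle_a_slot, axle_c_slot and the z axis of vblock, either way round below 0.3 rad and height (world z) of each of axle_b_slot, axle_d_slot below 0.015 m and distance of each of axle_b_slot, axle_d_slot from where it was at the start of the episode below 0.04 m and z of axle_c_slot in the frame of vblock between 0.046 and 0.055 m and y of axle_c_slot in the frame of vblock between -0.005 and 0.005 m and x of axle_c_slot in the frame of vblock between -0.125 and 0.125 m) or (z of axle_a_slot in the frame of vblock between 0.046 and 0.055 m and y of axle_a_slot in the frame of vblock between -0.005 and 0.005 m and x of axle_a_slot in the frame of vblock between -0.125 and 0.125 m and angle between the x axis of each of axle_a_slot, axle_d_slot and the x axis of vblock, either way round below 0.12 rad and angle between the z axis of each of axle_a_slot, axle_d_slot and the z axis of vblock, either way round below 0.3 rad and height (world z) of each of axle_b_slot, axle_c_slot below 0.015 m and distance of each of axle_b_slot, axle_c_slot from where it was at the start of the episode below 0.04 m and z of axle_d_slot in the frame of vblock between 0.046 and 0.055 m and y of axle_d_slot in the frame of vblock between -0.005 and 0.005 m and x of axle_d_slot in the frame of vblock between -0.125 and 0.125 m) or (height (world z) of each of axle_a_slot, axle_d_slot below 0.015 m and distance of each of axle_a_slot, axle_d_slot from where it was at the start of the episode below 0.04 m and z of axle_b_slot in the frame of vblock between 0.046 and 0.055 m and y of axle_b_slot in the frame of vblock between -0.005 and 0.005 m and x of axle_b_slot in the frame of vblock between -0.125 and 0.125 m and angle between the x axis of each of axle_b_slot, axle_c_slot and the x axis of vblock, either way round below 0.12 rad and angle between the z axis of each of axle_b_slot, axle_c_slot and the z axis of vblock, either way round below 0.3 rad and z of axle_c_slot in the frame of vblock between 0.046 and 0.055 m and y of axle_c_slot in the frame of vblock between -0.005 and 0.005 m and x of axle_c_slot in the frame of vblock between -0.125 and 0.125 m) or (height (world z) of each of axle_a_slot, axle_c_slot below 0.015 m and distance of each of axle_a_slot, axle_c_slot from where it was at the start of the episode below 0.04 m and z of axle_b_slot in the frame of vblock between 0.046 and 0.055 m and y of axle_b_slot in the frame of vblock between -0.005 and 0.005 m and x of axle_b_slot in the frame of vblock between -0.125 and 0.125 m and angle between the x axis of each of axle_b_slot, axle_d_slot and the x axis of vblock, either way round below 0.12 rad and angle between the z axis of each of axle_b_slot, axle_d_slot and the z axis of vblock, either way round below 0.3 rad and z of axle_d_slot in the frame of vblock between 0.046 and 0.055 m and y of axle_d_slot in the frame of vblock between -0.005 and 0.005 m and x of axle_d_slot in the frame of vblock between -0.125 and 0.125 m) or (height (world z) of each of axle_a_slot, axle_b_slot below 0.015 m and distance of each of axle_a_slot, axle_b_slot from where it was at the start of the episode below 0.04 m and z of axle_c_slot in the frame of vblock between 0.046 and 0.055 m and y of axle_c_slot in the frame of vblock between -0.005 and 0.005 m and x of axle_c_slot in the frame of vblock between -0.125 and 0.125 m and angle between the x axis of each of axle_c_slot, axle_d_slot and the x axis of vblock, either way round below 0.12 rad and angle between the z axis of each of axle_c_slot, axle_d_slot and the z axis of vblock, either way round below 0.3 rad and z of axle_d_slot in the frame of vblock between 0.046 and 0.055 m and y of axle_d_slot in the frame of vblock between -0.005 and 0.005 m and x of axle_d_slot in the frame of vblock between -0.125 and 0.125 m))); the robot touches nothing.
It fails at once if a bystander was shifted by more than 30 mm (distance of any of turret, sprue, nippers, stick, pinvise, paintjar from where it was at the start of the episode above 0.03 m).
It also fails if it takes over 72 s, if anything falls off the work surface, if the arm or the gripper's body presses on something with over 40 N, if the wrist force passes 120 N, or if a joint passes its speed limit or range.

## Working session

There is one attempt and no reset: what is moved stays moved. The work goes in short steps, Python scripts to look and compute and a shell command to move; the robot and the scene stay as the last step left them, time stands still between calls to the robot, and variables do not carry over. Pictures are saved under pics/ and viewed, about 8 in all and at most 12, crops included, and the job is handed in when it is done.

```bash
mkdir -p pics; cat > h.py <<'E'
import numpy as np, cv2
from station import manip, eyes, workorder
from scipy.spatial.transform import Rotation as R
def snap(name,fn=None):
    s=eyes.snapshot(name)
    im=cv2.cvtColor(s["frame"],cv2.COLOR_RGB2BGR)
    if fn: cv2.imwrite("pics/"+fn,im)
    return s,im
def cam(s):
    f=240/np.tan(np.radians(s["vfov"])/2)
    K=np.array([[f,0,s["cx"]],[0,f,s["cy"]],[0,0,1]])
    return K,cv2.Rodrigues(np.array(s["rvec"],float))[0],np.array(s["tvec"],float).ravel()
def ray(s,u,v,z):
    K,Rm,t=cam(s); d=Rm.T@np.linalg.inv(K)@[u,v,1]; c=-Rm.T@t
    return c+d*(z-c[2])/d[2]
def proj(s,P):
    K,Rm,t=cam(s); p=(K@(Rm@np.atleast_2d(P).T+t[:,None])).T
    return p[:,:2]/p[:,2:]
def st():
    a=manip.sense(); M=R.from_quat(a["tool_rot"]).as_matrix()
    print("t",round(a["t"],2),"tcp",np.round(a["tcp_pos"],4),"gap",round(a["finger_gap"],3),"F",np.round(a["force"],1),"q",np.round(a["q"],2));print(np.round(M,3))
    return a,M
E
python3 - <<'E'
from h import *
import pickle
st(); print(manip.hold_point_z)
o={}
for n in("top","side"):
    s,im=snap(n,n+"0.png"); o[n]=s
    K,Rm,t=cam(s); print(n,K[0,0],s["cx"],s["cy"],-Rm.T@t); print(np.round(Rm,2))
pickle.dump(o,open("s0.pkl","wb"))
E
```

```text
t 0.0 tcp [ 0.2223 -0.5834  0.2303] gap 0.998 F [-0.1 -0.1  0.3] q [-1.39  0.53  1.43  0.    1.18 -0.18]
[[-0.935 -0.     0.356]
 [-0.356  0.002 -0.935]
 [-0.    -1.    -0.002]]
0.0187
top 594.9879848889492 311.22456328286984 244.4882551962159 [ 0.38044997 -0.05361669  1.27601205]
[[-0.01 -1.   -0.02]
 [-0.99  0.02 -0.13]
 [ 0.13  0.02 -0.99]]
side 542.9974158218278 317.1245546037089 239.07076142822575 [0.19740891 0.74043488 0.76984591]
[[-0.91 -0.42  0.02]
 [-0.28  0.56 -0.78]
 [ 0.31 -0.71 -0.63]]
```

View pics/top0.png

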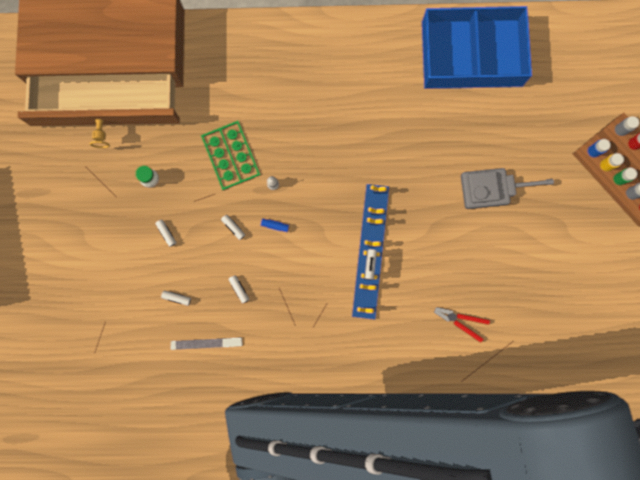

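View pics/side0.png

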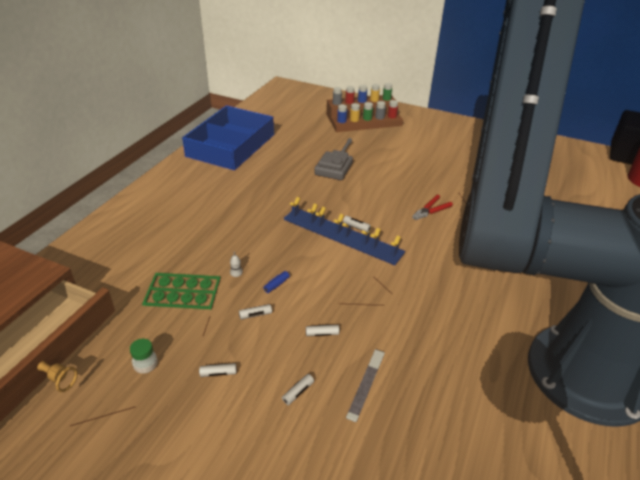

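Top view: white axles at (165,232), (233,227), (239,289) and (175,298). The blue decoy is at (275,225). The rack runs from (376,187) to (364,316), with axle e at (370,263). The side view shows the slots facing sideways. I'll crop in on these.

```bash
python3 - <<'E'
from h import *
import pickle
o=pickle.load(open("s0.pkl","rb"))
t=cv2.cvtColor(o["top"]["frame"],cv2.COLOR_RGB2BGR); s=cv2.cvtColor(o["side"]["frame"],cv2.COLOR_RGB2BGR)
z=lambda im,x,y,w,h,k:cv2.resize(im[y:y+h,x:x+w],None,fx=k,fy=k,interpolation=cv2.INTER_CUBIC)
A=z(t,210,210,50,100,6)      # 300x600
B=z(t,340,180,50,145,4)      # 200x580
B=cv2.copyMakeBorder(B,0,20,0,0,0)
C=z(s,230,298,120,50,2.5)
D=np.vstack([z(s,235,300,50,25,6),z(s,298,318,50,25,6),z(s,280,200,150,75,2)])
D=cv2.copyMakeBorder(D,0,600-D.shape[0],0,0,0)
cv2.imwrite("pics/crop0.png",np.hstack([A,B,D]))
for u,v in[(165,232),(233,227),(239,289),(175,298),(275,225)]: print((u,v),np.round(ray(o["top"],u,v,.009),3))
for u,v in[(376,187),(364,316)]: print(np.round(ray(o["top"],u,v,.008),3))
E
```

```text
(165, 232) [0.583 0.283 0.009]
(233, 227) [0.592 0.135 0.009]
(239, 289) [0.458 0.122 0.009]
(175, 298) [0.441 0.259 0.009]
(275, 225) [0.595 0.044 0.009]
[ 0.675 -0.176  0.008]
[ 0.397 -0.143  0.008]
```

View pics/crop0.png

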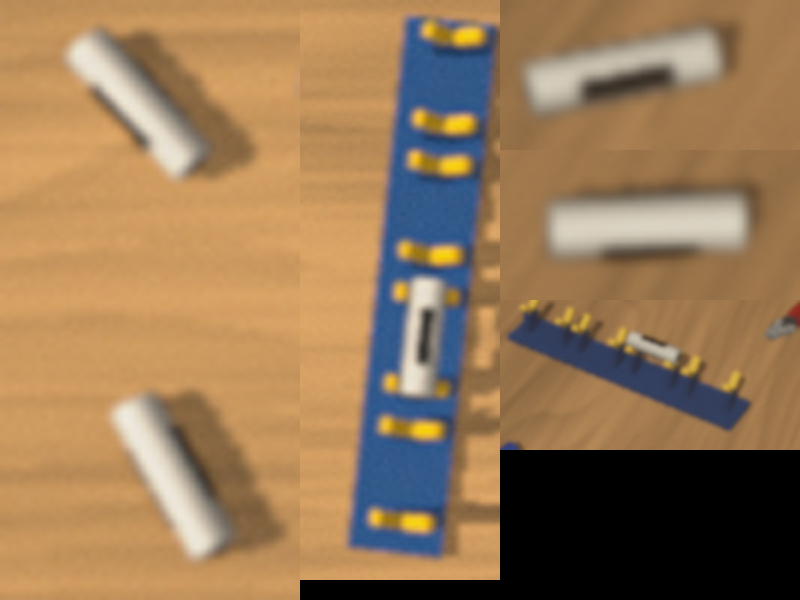

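```bash
python3 - <<'E'
from h import *
import pickle
o=pickle.load(open("s0.pkl","rb"));s=o["top"]
for n,e in{"A1":[(224.2,217.5),(241.3,237.5)],"A2":[(232.5,276.7),(245.3,301.7)]}.items():
    p=[ray(s,*x,.009)for x in e]; d=p[0]-p[1]; print(n,np.round(sum(p)/2,4),"L",np.linalg.norm(d),"axis deg",np.degrees(np.arctan2(d[1],d[0])))
f=lambda c,r:(340+(c-300)/4,180+r/4)
c=[ray(s,*f(*x),.008)for x in[(407,17),(497,25),(350,546),(442,556)]]
m=sum(c)/4; d=(c[0]+c[1]-c[2]-c[3])/2; print("rack",np.round(m,4),np.linalg.norm(d),np.degrees(np.arctan2(d[1],d[0])))
d/=np.linalg.norm(d)
e=[ray(s,*f(*x),.05)for x in[(427,280),(421,395)]]; print("e ends",np.round(e,4),"mid",np.round(sum(e)/2,4))
# saddle bottoms
for x in[(454,36),(445,124),(441,164),(430,254),(412,428),(401,521)]:
    p=ray(s,*f(*x),.043); v=p-m; print(np.round(p,4),"along",round(v[:2]@d[:2],4),"perp",round(d[0]*v[1]-d[1]*v[0],4))
for k in(-105,-35,35,105): print(k,np.round(m+d*k/1000,4))
E
```

```text
A1 [0.5909 0.136  0.009 ] L 0.05797225605801558 axis deg 40.00062572386451
A2 [0.4574 0.1223 0.009 ] L 0.06028653211123836 axis deg 27.15851230795714
rack [ 0.5362 -0.1614  0.008 ] 0.28807952815570265 -7.487588859705433
e ends [[ 0.5321 -0.1592  0.05  ]
 [ 0.4725 -0.1546  0.05  ]] mid [ 0.5023 -0.1569  0.05  ]
[ 0.6626 -0.1775  0.043 ] along 0.1275 perp 0.0005
[ 0.6155 -0.1715  0.043 ] along 0.0799 perp 0.0004
[ 0.5942 -0.1688  0.043 ] along 0.0584 perp 0.0002
[ 0.5466 -0.1618  0.043 ] along 0.0104 perp 0.001
[ 0.456 -0.15   0.043] along -0.081 perp 0.0008
[ 0.4083 -0.1432  0.043 ] along -0.1292 perp 0.0014
-105 [ 0.4321 -0.1477  0.008 ]
-35 [ 0.5015 -0.1569  0.008 ]
35 [ 0.5709 -0.166   0.008 ]
105 [ 0.6403 -0.1751  0.008 ]
```

```bash
cat >> h.py <<'E'
def go(x,y,z,yaw):
    a,M=st(); d=M.T@(np.array([x,y,z])-a["tcp_pos"])*100
    y0=np.degrees(np.arctan2(M[1,0],M[0,0])); dy=(yaw-y0+180)%360-180
    print("shift cm",np.round(d,2),"turn",round(-np.radians(dy),3))
E
python3 -c "
from h import *
go(.572,.1274,.06,220)"
```

```text
t 0.1 tcp [ 0.2223 -0.5834  0.2304] gap 1.001 F [ 0.   0.5 -0.1] q [-1.39  0.53  1.43  0.    1.18 -0.18]
[[-0.935 -0.     0.356]
 [-0.356  0.002 -0.935]
 [-0.    -1.    -0.002]]
shift cm [-57.97  17.17 -53.95] turn -0.334
```

```bash
python3 -m jog '[[[-29,5,-27],-0.17],[[-29,5,-27],-0.17],[[-29,5,-27],-0.17],[[-29,5,-27],-0.17],[[-29,5,-27],-0.17],[[-29,5,-27],-0.17],[[-29,5,-27],-0.17],[[-29,5,-27],-0.17],[[-58,14,-54],-0.334],[[-58,14,-54],-0.334],[[-58,14,-54],-0.334],[[-58,14,-54],-0.334],[[-58,14,-54],-0.334],[[-58,14,-54],-0.334],[[-58,14,-54],-0.334],[[-58,14,-54],-0.334],[[-58,14,-54],-0.334],[[-58,14,-54],-0.334],[[-58,14,-54],-0.334],[[-58,14,-54],-0.334]]' 0 30; python3 -c "
from h import *
go(.572,.1274,.02,220)"
```

```text
t: 1.77
tcp_pos: [0.574, 0.1317, 0.09]
tool_rot: [-0.242, 0.664, -0.664, 0.244]
force: [1.0, -0.1, 0.4]
finger_gap: 0.0
t 1.77 tcp [0.574  0.1317 0.09  ] gap 0.0 F [ 1.  -0.1  0.4] q [0.04 0.67 1.64 0.   0.83 0.9 ]
[[-0.764  0.001  0.645]
 [-0.645  0.001 -0.764]
 [-0.002 -1.    -0.   ]]
shift cm [0.45 7.   0.2 ] turn 0.003
```

```bash
python3 -m jog '[[[0,3,0],0],[[0,6.6,0],0],[[0,6.6,0],0],[[0,6.6,0],0]]'; python3 - <<'E'
from h import *
go(.572,.1274,.0185,220)
s,im=snap("top"); z=cv2.resize(im[180:260,190:290],None,fx=4,fy=4,interpolation=cv2.INTER_CUBIC)
s2,im2=snap("side"); z2=cv2.resize(im2[270:350,210:310],None,fx=4,fy=4,interpolation=cv2.INTER_CUBIC)
cv2.imwrite("pics/c1.png",np.hstack([z,z2]))
E
```

```text
t: 2.1
tcp_pos: [0.57, 0.1266, 0.0233]
tool_rot: [-0.244, 0.665, -0.664, 0.239]
force: [0.1, -0.4, 1.3]
finger_gap: 0.002
t 2.1 tcp [0.57   0.1266 0.0233] gap 0.002 F [ 0.1 -0.4  1.3] q [ 0.03  0.78  1.67 -0.    0.7   0.9 ]
[[-0.766 -0.007  0.642]
 [-0.642 -0.    -0.766]
 [ 0.005 -1.    -0.004]]
shift cm [-0.21  0.48  0.07] turn -0.0
```

View pics/c1.png

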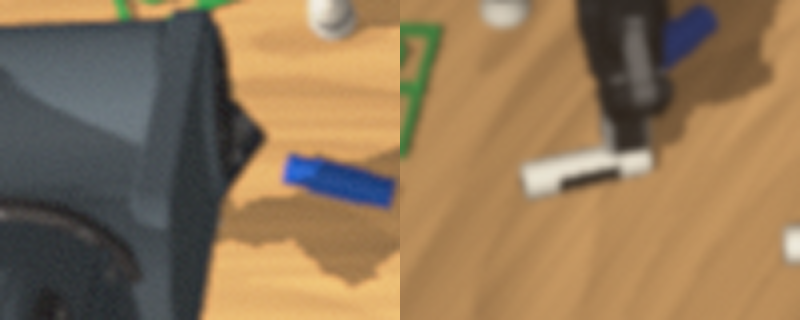

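```bash
python3 -m jog '[[[-0.1,0.4,0],0],[[-0.2,0.55,0],0],[[-0.2,0.65,0],0],[[-0.2,0.7,0],0]]'; python3 -c "
from h import *
st()"
```

```text
t: 2.53
tcp_pos: [0.5745, 0.1281, 0.0194]
tool_rot: [0.241, -0.664, 0.665, -0.242]
force: [0.7, -0.4, 0.1]
finger_gap: 0.0
t 2.53 tcp [0.5745 0.1281 0.0194] gap 0.0 F [ 0.7 -0.4  0.1] q [ 0.03  0.78  1.67 -0.    0.69  0.9 ]
[[-0.766  0.002  0.642]
 [-0.642  0.    -0.766]
 [-0.002 -1.     0.001]]
```

```bash
python3 -m jog '[[[0,0.1,0],0],[[0,0.2,0],0],[[0,0.2,0],0]]'; python3 -c "
from h import *
for i in range(1): st()"
```

```text
t: 2.78
tcp_pos: [0.5744, 0.1281, 0.0178]
tool_rot: [0.241, -0.664, 0.665, -0.242]
force: [-1.7, -0.4, 7.8]
finger_gap: -0.0
t 2.78 tcp [0.5744 0.1281 0.0178] gap -0.0 F [-1.7 -0.4  7.8] q [ 0.03  0.79  1.67 -0.    0.69  0.9 ]
[[-0.766  0.001  0.643]
 [-0.643 -0.    -0.766]
 [-0.001 -1.     0.001]]
```

```bash
python3 -m jog '[[[0,0,0.3],0],[[0,0,0.6],0],[[0,0,0.9],0],[[0,0,1.2],0],[[0,0,1.5],0],[[0,0,1.8],0],[[0,0,2.0],0],[[0,0,2.2],0],[[0,0,2.2],0],[[0,0,2.2],0]]'; python3 - <<'E'
from h import *
st()
s2,im2=snap("side"); z2=cv2.resize(im2[270:350,210:310],None,fx=4,fy=4,interpolation=cv2.INTER_CUBIC)
cv2.imwrite("pics/c2.png",z2)
E
```

```text
t: 3.62
tcp_pos: [0.5902, 0.1114, 0.0179]
tool_rot: [0.24, -0.664, 0.665, -0.243]
force: [1.5, -0.1, 7.1]
finger_gap: 0.001
t 3.62 tcp [0.5902 0.1114 0.0179] gap 0.001 F [ 1.5 -0.1  7.1] q [0.   0.8  1.64 0.   0.71 0.87]
[[-0.766  0.005  0.642]
 [-0.642  0.    -0.767]
 [-0.004 -1.     0.003]]
```

View pics/c2.png

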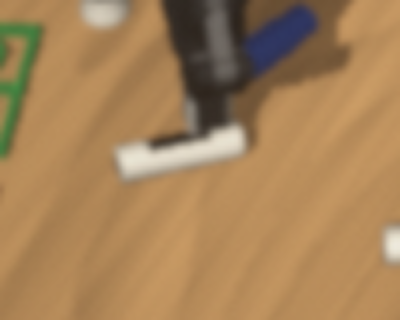

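Side view: the slot is now along the upper edge, from (150,147) to (195,132), so it faces roughly up. Next I lift, open and look again.

```bash
python3 -m jog '[[[0,-2,0],0],[[0,-4,0],0],[[-2,-6,-1.1],0],[[-2,-6,-1.1],0],[[-2,-6,-1.1],0]]' 4.5 40; python3 - <<'E'
from h import *
go(.598,.1276,.04,220)
s2,im2=snap("side"); x,y=230,290
z2=cv2.resize(im2[y:y+50,x:x+60],None,fx=10,fy=10,interpolation=cv2.INTER_CUBIC)
for (a,b) in proj(s2,[[.598-.023,.1276-.0193,.009],[.598+.023,.1276+.0193,.009],[.598,.1276,.009]]): cv2.circle(z2,(int((a-x+.5)*10),int((b-y+.5)*10)),4,(0,0,255),-1)
cv2.imwrite("pics/c3.png",z2)
E
```

```text
t: 4.08
tcp_pos: [0.5973, 0.1333, 0.0776]
tool_rot: [0.241, -0.664, 0.665, -0.243]
force: [-0.8, -0.6, 0.2]
finger_gap: 0.525
t 4.08 tcp [0.5973 0.1333 0.0776] gap 0.525 F [-0.8 -0.6  0.2] q [ 0.04  0.71  1.59 -0.    0.84  0.91]
[[-0.765  0.003  0.644]
 [-0.644 -0.    -0.765]
 [-0.003 -1.     0.002]]
shift cm [0.33 3.76 0.47] turn 0.001
```

View pics/c3.png

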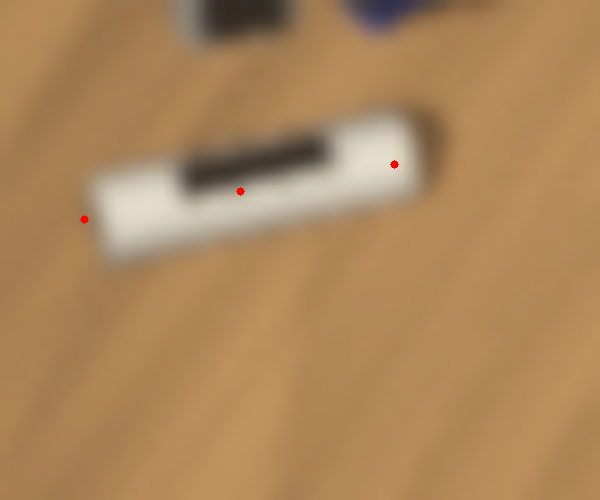

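Side crop: the axle ends are at (102,218) and (412,152). The slot centre at (256,166) shows it about 15° short of up, so I roll a little further.

```bash
python3 -m jog '[[[2.2,0,0.3],0],[[2.2,2,0.3],0],[[2.2,4.5,0.3],0],[[2.2,5.7,0.3],0],[[2.2,6,0.3],0],[[2.2,6,0.3],0],[[2.2,6,0.3],0],[[2.2,6,0.45],0],[[2.2,6,0.6],0],[[2.2,6,0.75],0],[[2.2,6,0.75],0],[[2.2,4,0.75],0],[[2.2,1,0.75],0],[[0.4,1,0.73],0],[[0.4,1,0.73],0]]' 0 ; python3 - <<'E'
from h import *
go(.595,.1255,.04,220)
s2,im2=snap("side"); x,y=230,290
z2=cv2.resize(im2[y:y+50,x:x+60],None,fx=10,fy=10,interpolation=cv2.INTER_CUBIC)
cv2.imwrite("pics/c4.png",z2)
E
```

```text
t: 5.38
tcp_pos: [0.6008, 0.1251, 0.0675]
tool_rot: [0.24, -0.664, 0.665, -0.244]
force: [0.9, -0.1, -0.6]
finger_gap: 0.006
t 5.38 tcp [0.6008 0.1251 0.0675] gap 0.006 F [ 0.9 -0.1 -0.6] q [0.02 0.73 1.59 0.   0.82 0.9 ]
[[-0.766  0.006  0.643]
 [-0.643  0.001 -0.766]
 [-0.005 -1.     0.003]]
shift cm [ 0.43  2.75 -0.41] turn -0.0
```

View pics/c4.png

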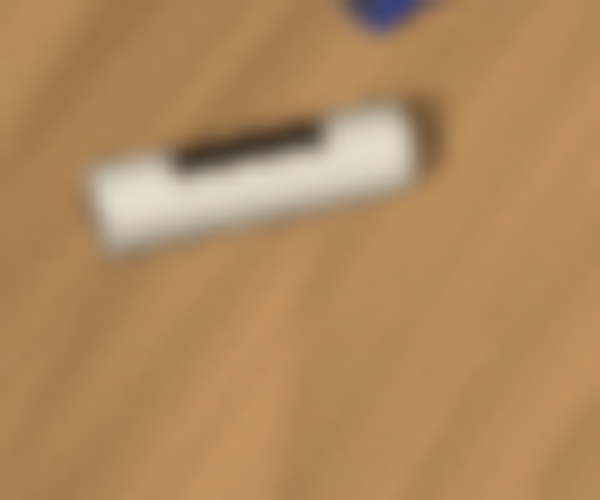

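Side crop: the slot now sits against the upper edge at (250,148), with the axle centre at (252,176), so it faces up. Next I grasp it.

```bash
python3 - <<'E'
from h import *
import pickle
s=pickle.load(open("s0.pkl","rb"))["side"]
p=[ray(s,230+a/10-.5,290+b/10-.5,.009) for a,b in[(97,208),(408,143)]]
d=p[0]-p[1];m=sum(p)/2;print(np.round(p,4),m,np.linalg.norm(d),np.degrees(np.arctan2(d[1],d[0])))
go(m[0],m[1],.003,220)
E
```

```text
[[0.6204 0.1432 0.009 ]
 [0.5754 0.1022 0.009 ]] [0.59793509 0.12267044 0.009     ] 0.06090031557006234 42.357560692915676
t 5.43 tcp [0.5985 0.1246 0.0662] gap 0.001 F [-0.2 -0.1  0.1] q [ 0.02  0.73  1.59 -0.    0.82  0.9 ]
[[-0.766  0.001  0.643]
 [-0.643 -0.    -0.766]
 [-0.001 -1.     0.001]]
shift cm [0.18 6.32 0.1 ] turn 0.0
```

```bash
python3 -m jog '[[[0.2,0,0.1],-0.04],[[0.2,0,0.1],-0.04],[[0.2,0,0.1],-0.04],[[0.2,0,0.1],-0.04],[[0.2,2,0.1],-0.04],[[0.2,4,0.1],-0.04],[[0.2,5.5,0.1],-0.04],[[0.2,6.3,0.1],-0.04],[[0.2,6.35,0.1],-0.04],[[0.2,6.35,0.1],-0.04]]' 4.5 30 && python3 -m jog '[[[0,0,0],0],[[0,0,0],0],[[0,0,0],0],[[0,0,0],0],[[0,0,0],0],[[0,0,0],0]]' 0.5 30; python3 -c "
from h import *
st()"
```

```text
t: 6.27
tcp_pos: [0.5966, 0.1224, 0.0023]
tool_rot: [-0.255, 0.66, -0.659, 0.254]
force: [0.7, -0.3, 0.5]
finger_gap: 0.526
t: 6.77
tcp_pos: [0.5977, 0.1225, 0.0038]
tool_rot: [0.254, -0.659, 0.66, -0.256]
force: [-0.1, 0.0, 5.9]
finger_gap: 0.193
t 6.77 tcp [0.5977 0.1225 0.0038] gap 0.193 F [-0.1  0.   5.9] q [0.02 0.83 1.61 0.   0.7  0.85]
[[-0.74   0.002  0.673]
 [-0.673  0.    -0.74 ]
 [-0.001 -1.     0.001]]
```

```bash
python3 -m jog '[[[0,-1,0],0],[[0,-4,0],0],[[0,-8,0],0],[[0,-10,0],0],[[0,-10,0],0]]'; python3 - <<'E'
from h import *
go(.6403,-.1751,.10,172.5)
E
```

```text
t: 7.18
tcp_pos: [0.6004, 0.1227, 0.1083]
tool_rot: [0.252, -0.658, 0.661, -0.258]
force: [0.5, -0.4, -0.1]
finger_gap: 0.192
t 7.18 tcp [0.6004 0.1227 0.1083] gap 0.192 F [ 0.5 -0.4 -0.1] q [0.02 0.66 1.57 0.   0.89 0.85]
[[-0.74   0.01   0.673]
 [-0.673  0.    -0.74 ]
 [-0.008 -1.     0.007]]
shift cm [17.09  0.86 24.71] turn 0.869
```

```bash
python3 -m jog '[[[4,0,6],0.1],[[8,0,12],0.3],[[12,0,18],0.5],[[17.1,0,24.7],0.869],[[17.1,0,24.7],0.869],[[17.1,0,24.7],0.869],[[17.1,0,24.7],0.869],[[17.1,0,24.7],0.869],[[17.1,0,24.7],0.869],[[17.1,0,24.7],0.869],[[17.1,0,24.7],0.869],[[17.1,0,24.7],0.869]]'; python3 - <<'E'
from h import *
go(.6403,-.1751,.05,172.5)
s2,im2=snap("side","v1.png")
z2=cv2.resize(im2[155:230,270:350],None,fx=7,fy=7,interpolation=cv2.INTER_CUBIC)
cv2.imwrite("pics/c5.png",z2)
E
```

```text
t: 8.18
tcp_pos: [0.6359, -0.1728, 0.1024]
tool_rot: [0.045, 0.706, -0.705, -0.046]
force: [0.1, 0.1, -0.7]
finger_gap: 0.192
t 8.18 tcp [ 0.6359 -0.1728  0.1024] gap 0.192 F [ 0.1  0.1 -0.7] q [-0.43  0.73  1.44  0.    0.98  1.26]
[[-0.992 -0.002 -0.128]
 [ 0.128  0.001 -0.992]
 [ 0.002 -1.    -0.001]]
shift cm [-0.48  5.24  0.18] turn 0.003
```

View pics/c5.png

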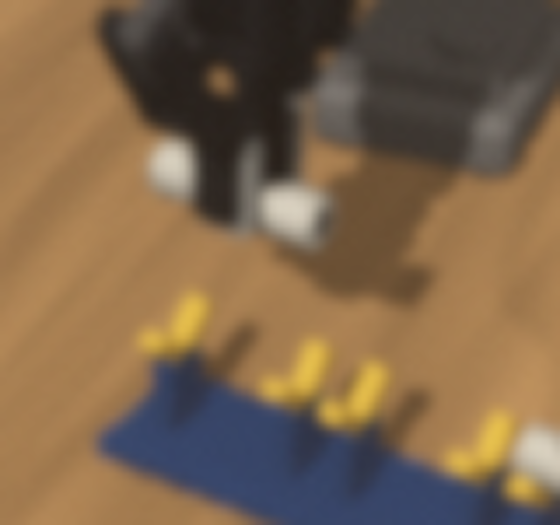

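```bash
python3 -m jog '[[[-0.4,1,0.15],0],[[-0.4,3,0.15],0],[[-0.4,4,0.15],0],[[-0.4,4,0.15],0],[[-0.4,4,0.15],0]]'; for i in 1 2 3; do python3 -m jog '[[[0,0,0],0]]' | grep tcp; done; python3 -c "
from h import *
go(.6403,-.1751,.045,172.5)"
```

```text
t: 8.65
tcp_pos: [0.6397, -0.1765, 0.0616]
tool_rot: [0.045, 0.706, -0.705, -0.047]
force: [0.6, -0.1, 0.1]
finger_gap: 0.195
tcp_pos: [0.6407, -0.1772, 0.063]
tcp_pos: [0.641, -0.1775, 0.0636]
tcp_pos: [0.641, -0.1776, 0.0637]
t 8.9 tcp [ 0.641  -0.1776  0.0637] gap 0.196 F [-0.2 -0.5  0.1] q [-0.44  0.78  1.45  0.    0.91  1.26]
[[-0.991  0.002 -0.131]
 [ 0.131 -0.001 -0.991]
 [-0.002 -1.     0.   ]]
shift cm [ 0.1   1.87 -0.24] turn -0.0
```

```bash
python3 -m jog '[[[0.1,0.5,-0.24],0],[[0.1,1.2,-0.24],0],[[0.1,1.6,-0.24],0],[[0.1,1.8,-0.24],0],[[0.1,1.95,-0.24],0],[[0.1,1.95,-0.24],0],[[0.1,1.95,-0.24],0]]'; python3 -c "
from h import *
go(.6403,-.1751,.044,172.5)"
```

```text
t: 9.48
tcp_pos: [0.6391, -0.1747, 0.0447]
tool_rot: [0.046, 0.706, -0.705, -0.047]
force: [-4.1, 0.8, 9.7]
finger_gap: 0.198
t 9.48 tcp [ 0.6391 -0.1747  0.0447] gap 0.198 F [-4.1  0.8  9.7] q [-0.44  0.81  1.46 -0.    0.88  1.27]
[[-0.991 -0.001 -0.131]
 [ 0.131  0.    -0.991]
 [ 0.001 -1.    -0.   ]]
shift cm [-0.13  0.07  0.02] turn -0.001
```

```bash
python3 -m jog '[[[0,0,0],0],[[0,0,0],0],[[0,0,0],0],[[0,0,0],0],[[0,0,0],0],[[0,-2,0],0],[[0,-6,0],0],[[0,-9,0],0],[[0,-12,0],0],[[0,-12,0],0],[[0,-12,0],0]]' 4.5; python3 - <<'E'
from h import *
go(.457,.122,.1,207)
s,im=snap("top");s2,im2=snap("side","v2.png")
a=cv2.resize(im2[180:240,270:370],None,fx=6,fy=6,interpolation=cv2.INTER_CUBIC)
b=cv2.resize(im[175:275,355:388],None,fx=6,fy=6,interpolation=cv2.INTER_CUBIC)[:600]
a=cv2.copyMakeBorder(a,0,600-a.shape[0],0,0,0)
cv2.imwrite("pics/c6.png",np.hstack([a,b]))
E
```

```text
t: 10.4
tcp_pos: [0.6411, -0.1754, 0.1657]
tool_rot: [-0.048, -0.705, 0.706, 0.045]
force: [0.2, 0.7, -0.7]
finger_gap: 0.523
t 10.4 tcp [ 0.6411 -0.1754  0.1657] gap 0.523 F [ 0.2  0.7 -0.7] q [-0.43  0.65  1.39  0.    1.09  1.27]
[[-0.991  0.005 -0.131]
 [ 0.131 -0.002 -0.991]
 [-0.005 -1.     0.002]]
shift cm [ 22.17   6.42 -27.09] turn -0.602
```

View pics/c6.png

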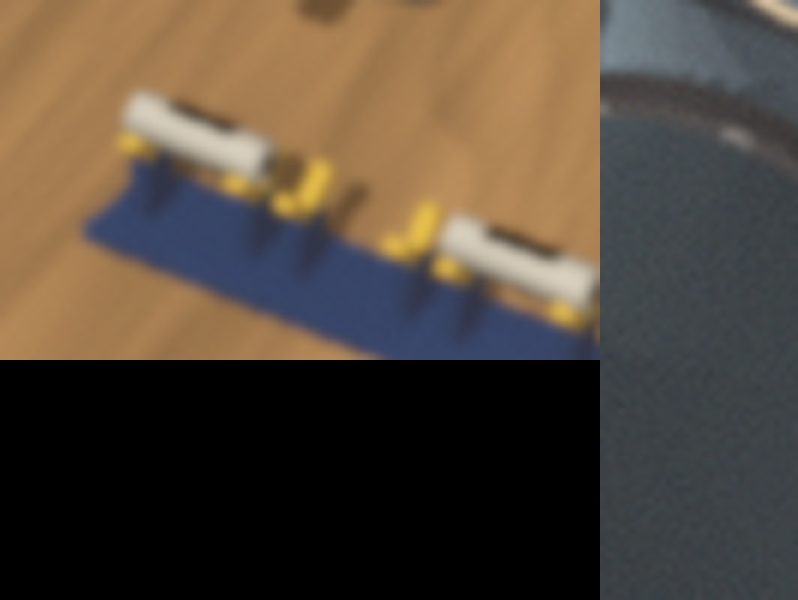

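Side view: axle 1 is seated in the end place with its slot up, matching axle e. On to the second axle.

```bash
python3 -c "
from h import *
go(.4423,.1079,.06,207.2)"
```

```text
t 10.5 tcp [ 0.6389 -0.1745  0.1624] gap 0.531 F [-1.4  0.7 -0.4] q [-0.43  0.65  1.39  0.    1.09  1.27]
[[-0.991 -0.002 -0.131]
 [ 0.131  0.001 -0.991]
 [ 0.002 -1.    -0.001]]
shift cm [ 23.16  10.3  -25.42] turn -0.606
```

```bash
python3 -m jog '[[[12,2,-13],-0.3],[[12,2,-13],-0.3],[[12,2,-13],-0.3],[[12,2,-13],-0.3],[[23.2,8,-25.4],-0.606],[[23.2,8,-25.4],-0.606],[[23.2,9,-25.4],-0.606],[[23.2,10.3,-25.4],-0.606],[[23.2,10.3,-25.4],-0.606],[[23.2,10.3,-25.4],-0.606],[[23.2,10.3,-25.4],-0.606],[[23.2,10.3,-25.4],-0.606],[[23.2,10.3,-25.4],-0.606],[[23.2,10.3,-25.4],-0.606],[[23.2,10.3,-25.4],-0.606]]' 0 40; python3 -c "
from h import *
go(.4423,.1079,.02,207.2)"
```

```text
t: 11.75
tcp_pos: [0.4441, 0.1065, 0.0607]
tool_rot: [0.165, -0.687, 0.688, -0.166]
force: [0.0, -0.5, 0.3]
finger_gap: -0.003
t 11.75 tcp [0.4441 0.1065 0.0607] gap -0.003 F [ 0.  -0.5  0.3] q [-0.01  0.62  1.99 -0.    0.53  1.09]
[[-0.89   0.002  0.456]
 [-0.456 -0.    -0.89 ]
 [-0.002 -1.     0.001]]
shift cm [ 0.11  4.07 -0.21] turn -0.002
```

```bash
python3 -m jog '[[[0.1,2,-0.15],0],[[0.1,3.8,-0.15],0],[[0.1,4.2,-0.15],0],[[0.1,4.2,-0.15],0],[[0.1,4.2,-0.15],0]]'; python3 -m jog '[[[0,0.1,0],0],[[0,0.1,0],0]]'|grep -E "tcp|force"
```

```text
t: 12.17
tcp_pos: [0.4418, 0.1078, 0.0186]
tool_rot: [0.166, -0.687, 0.687, -0.166]
force: [-0.1, 0.7, -0.7]
finger_gap: -0.004
tcp_pos: [0.4419, 0.108, 0.0179]
force: [-0.7, -1.0, 3.3]
```

Contact made. I press slightly deeper and roll along -z.

```bash
python3 -m jog '[[[0,0.07,0],0],[[0,0.07,0],0],[[0,0.07,-0.3],0],[[0,0.07,-0.6],0],[[0,0.07,-0.9],0],[[0,0.07,-1.2],0],[[0,0.07,-1.5],0],[[0,0.07,-1.8],0],[[0,0.07,-2.1],0],[[0,0.07,-2.3],0],[[0,0.07,-2.5],0],[[0,0.07,-2.5],0],[[0,0.07,-2.5],0]]'; python3 -m jog '[[[0,-2,0],0],[[0,-5,0],0],[[-2,-6,1],0],[[-2,-6,1],0],[[-2,-6,1],0]]'; python3 - <<'E'
from h import *
go(.4574-.0057,.1223+.0111,.06,207.2)
s2,im2=snap("side","v3.png"); x,y=290,305
z2=cv2.resize(im2[y:y+50,x:x+60],None,fx=10,fy=10,interpolation=cv2.INTER_CUBIC)
cv2.imwrite("pics/c7.png",z2)
E
```

```text
t: 13.42
tcp_pos: [0.429, 0.1306, 0.0173]
tool_rot: [-0.167, 0.687, -0.687, 0.166]
force: [-2.3, 0.9, 6.7]
finger_gap: -0.001
t: 13.83
tcp_pos: [0.4538, 0.1307, 0.0773]
tool_rot: [0.165, -0.687, 0.688, -0.167]
force: [0.2, 0.4, 0.6]
finger_gap: 0.004
t 13.83 tcp [0.4538 0.1307 0.0773] gap 0.004 F [0.2 0.4 0.6] q [0.04 0.59 1.94 0.   0.6  1.14]
[[-0.89   0.004  0.457]
 [-0.457  0.    -0.89 ]
 [-0.003 -1.     0.002]]
shift cm [ 0.07  1.73 -0.34] turn -0.0
```

View pics/c7.png

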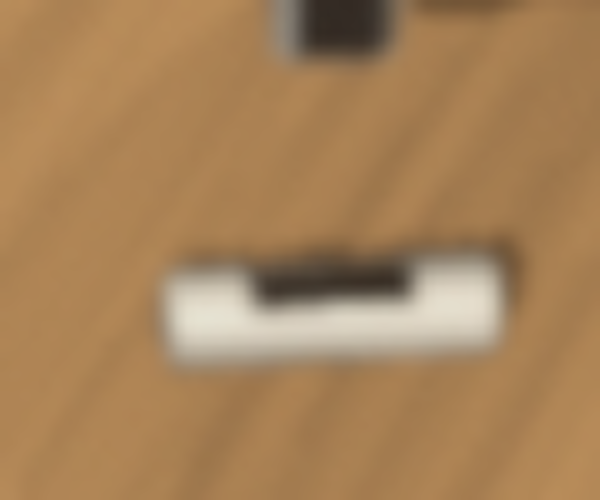

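Side crop: axle 2's ends are at (167,317) and (503,302). The slot spans about y 262–302 against a centre at 309, so it is within about 6° of up. Next I grasp it.

```bash
python3 -m jog '[[[0,0,0],0],[[0,0,0],0]]' 4.5 30 >/dev/null; python3 - <<'E'
from h import *
import pickle
s=pickle.load(open("s0.pkl","rb"))["side"]
p=[ray(s,290+a/10-.5,305+b/10-.5,.009) for a,b in[(167,317),(503,302)]]
d=p[0]-p[1];m=sum(p)/2;a=np.degrees(np.arctan2(d[1],d[0]));print(m,np.linalg.norm(d),a)
go(m[0],m[1],.003,a+180)
E
```

```text
[0.45056041 0.13036518 0.009     ] 0.06162068238706811 29.1734380283972
t 14.05 tcp [0.4502 0.1306 0.0755] gap 0.271 F [ 0.1 -0.1 -0.6] q [0.04 0.6  1.95 0.   0.6  1.14]
[[-0.889 -0.004  0.457]
 [-0.457 -0.    -0.889]
 [ 0.004 -1.    -0.002]]
shift cm [-0.05  7.25  0.05] turn -0.034
```

```bash
python3 -m jog '[[[0,0,0],-0.034],[[0,1,0],-0.034],[[0,3,0],-0.034],[[0,5.5,0],-0.034],[[0,6.8,0],-0.034],[[0,7.25,0],-0.034],[[0,7.25,0],-0.034],[[0,7.25,0],-0.034]]' 4.5 30 && python3 -m jog '[[[0,0,0],0],[[0,0,0],0],[[0,0,0],0],[[0,0,0],0],[[0,0,0],0],[[0,0,0],0]]' 0.5 30;  python3 -m jog '[[[0,-1,0],0],[[0,-4,0],0],[[0,-8,0],0],[[0,-10,0],0],[[0,-10,0],0],[[0,-10,0],0],[[0,-10,0],0]]'; python3 -c "
from h import *
go(.5709,-.166,.10,172.5)"
```

```text
t: 14.72
tcp_pos: [0.4516, 0.1307, 0.0039]
tool_rot: [-0.178, 0.684, -0.684, 0.177]
force: [0.8, 0.3, 0.5]
finger_gap: 0.527
t: 15.22
tcp_pos: [0.4527, 0.1308, 0.0049]
tool_rot: [0.177, -0.684, 0.684, -0.178]
force: [-0.4, -0.1, 6.6]
finger_gap: 0.192
t: 15.8
tcp_pos: [0.4516, 0.1306, 0.1039]
tool_rot: [-0.178, 0.684, -0.684, 0.178]
force: [-0.2, -0.5, -1.2]
finger_gap: 0.192
t 15.8 tcp [0.4516 0.1306 0.1039] gap 0.192 F [-0.2 -0.5 -1.2] q [ 0.04  0.54  1.93 -0.    0.67  1.11]
[[-0.873 -0.001  0.487]
 [-0.487 -0.    -0.873]
 [ 0.001 -1.    -0.   ]]
shift cm [ 4.03  0.38 31.72] turn 0.64
```

```bash
python3 -m jog '[[[1,0,8],0.1],[[2,0,16],0.3],[[3,0,24],0.5],[[4,0,31.7],0.64],[[4,0,31.7],0.64],[[4,0,31.7],0.64],[[4,0,31.7],0.64],[[4,0,31.7],0.64],[[4,0,31.7],0.64],[[4,0,31.7],0.64],[[4,0,31.7],0.64],[[4,0,31.7],0.64]]'; for i in 1 2 3 4; do python3 -m jog '[[[0,0,0],0]]' | grep tcp; done; python3 -c "
from h import *
go(.5709,-.166,.045,172.5)"
```

```text
t: 16.8
tcp_pos: [0.57, -0.1638, 0.1027]
tool_rot: [0.045, 0.706, -0.705, -0.047]
force: [0.3, -0.3, -0.7]
finger_gap: 0.195
tcp_pos: [0.5707, -0.1638, 0.1034]
tcp_pos: [0.5712, -0.1642, 0.1039]
tcp_pos: [0.5715, -0.1646, 0.1042]
tcp_pos: [0.5717, -0.1649, 0.1043]
t 17.13 tcp [ 0.5717 -0.1649  0.1043] gap 0.193 F [-0.2 -0.4 -0.4] q [-0.47  0.66  1.61  0.    0.87  1.23]
[[-0.992  0.    -0.13 ]
 [ 0.13  -0.    -0.992]
 [-0.    -1.     0.   ]]
shift cm [0.07 5.93 0.12] turn 0.001
```

```bash
python3 -m jog '[[[0.05,2,0.1],0],[[0.05,4,0.1],0],[[0.05,5,0.1],0],[[0.05,5.4,0.1],0],[[0.05,5.7,0.1],0],[[0.05,5.85,0.1],0],[[0.05,5.95,0.1],0],[[0.05,5.95,0.1],0],[[0.05,5.95,0.1],0]]'; python3 -c "
from h import *
go(.5709,-.166,.044,172.5)"
```

```text
t: 17.88
tcp_pos: [0.5712, -0.1658, 0.0459]
tool_rot: [0.047, 0.706, -0.705, -0.046]
force: [-1.3, 3.4, 4.9]
finger_gap: 0.195
t 17.88 tcp [ 0.5712 -0.1658  0.0459] gap 0.195 F [-1.3  3.4  4.9] q [-0.47  0.75  1.64  0.    0.75  1.23]
[[-0.991  0.    -0.131]
 [ 0.131  0.001 -0.991]
 [-0.    -1.    -0.001]]
shift cm [0.03 0.19 0.02] turn -0.0
```

```bash
python3 -m jog '[[[0,0,0],0],[[0,0,0],0],[[0,0,0],0],[[0,0,0],0],[[0,0,0],0],[[0,-2,0],0],[[0,-6,0],0],[[0,-10,0],0],[[0,-14,0],0],[[0,-16,0],0],[[0,-16,0],0]]' 4.5; python3 -c "
from h import *
go(.2223,-.5834,.23,190)"
```

```text
t: 18.8
tcp_pos: [0.5745, -0.1683, 0.2105]
tool_rot: [-0.05, -0.704, 0.707, 0.042]
force: [1.1, 0.2, 0.2]
finger_gap: 0.527
t 18.8 tcp [ 0.5745 -0.1683  0.2105] gap 0.527 F [1.1 0.2 0.2] q [-0.47  0.51  1.53 -0.    1.09  1.23]
[[-0.991  0.011 -0.131]
 [ 0.131 -0.006 -0.991]
 [-0.012 -1.     0.004]]
shift cm [29.46 -2.1  45.77] turn -0.306
```

```bash
python3 -m jog '[[[29,-2,46],-0.3],[[29,-2,46],-0.3],[[29,-2,46],-0.3],[[29,-2,46],-0.3],[[29,-2,46],-0.3],[[29,-2,46],-0.3],[[29,-2,46],-0.3],[[29,-2,46],-0.3],[[29,-2,46],-0.3],[[29,-2,46],-0.3],[[29,-2,46],-0.3],[[29,-2,46],-0.3],[[29,-2,46],-0.3],[[29,-2,46],-0.3],[[29,-2,46],-0.3],[[29,-2,46],-0.3],[[29,-2,46],-0.3]]'; python3 - <<'E'
from h import *
s,im=snap("top","end_top.png");s2,im2=snap("side","end_side.png")
a=cv2.resize(im2[180:270,275:405],None,fx=4.5,fy=4.5,interpolation=cv2.INTER_CUBIC)
c=cv2.resize(im[130:350,130:405],(585,195*585//585),interpolation=cv2.INTER_AREA)
b=cv2.resize(im[178:328,345:395],None,fx=4,fy=4,interpolation=cv2.INTER_CUBIC)
L=np.vstack([a,c]); L=cv2.copyMakeBorder(L,0,600-L.shape[0],0,0,0)
cv2.imwrite("pics/c8.png",np.hstack([L,b]))
E
```

```text
t: 20.22
tcp_pos: [0.2243, -0.5827, 0.2235]
tool_rot: [-0.06, 0.706, -0.703, 0.06]
force: [-0.1, -0.1, 0.8]
finger_gap: 0.527
```

View pics/c8.png

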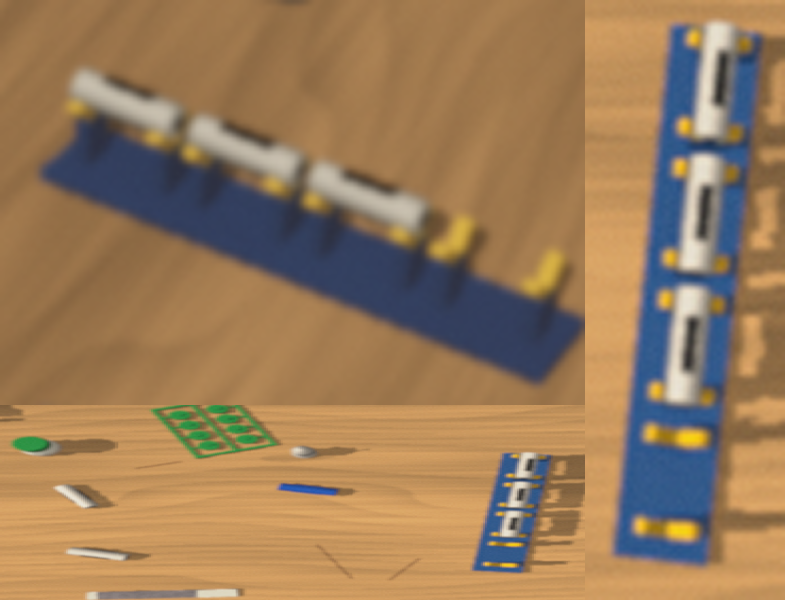

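The last look shows all three seated: the top crop has slots at (720,80), (704,212) and (690,343), each on its axle's centre line. The spares and bystanders look unmoved, so I hand in.

```bash
python3 -c "
from h import *
print(workorder.sign_off())"
```

```text
the job is handed in; nothing more can be done
None
```

The rack now holds three axles, and I handed the job in at about 20 s on the robot's clock. I laid the two loose axles nearest the rack in places 2 and 3, beside the one already in place 1.

**How I turned the slots:** I did not roll the axles in the V's as the task worded it. I rolled each one slot-up on the desk under the closed fingertips, then gripped it, laid it in its V's and let go. The first axle came up about 15° short, so I rolled it a little further before picking it up.

**Last checks:** the final side and top pictures show all three axles seated along the row. Their slots look the same as the original axle's, within a few degrees of up by eye. The two spares, the blue look-alike and the bystanders visible in that crop look unmoved. The turret and nippers were outside it, but the arm never went near them on the desk. The arm is clear of everything, and the highest force I read was about 10 N. No check failed, and signing off gives no verdict.

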